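# Clamp a metal strip and hold a spring probe square on its marked spot

## Task

On the sloping fixture, first press both hinged hold-down straps down until each clicks shut and stays shut by itself over the metal strip. Then take the spring probe out of its wooden stand and hold its tip gently inside the scribed ring on the strip, the probe square to the sloping strip (not plumb), with the sprung plunger pushed about half-way in. Finish while still holding it there, and leave the tub, beaker, jar, dish, small steel block and brass ring where they are.

Things in the scene. Friction and masses are not known exactly. Their poses are not given: they have to be found in the camera images.
- fixture: Clamping fixture on a round wooden board (300 mm across, 15 mm thick), fixed. Origin: centre of the board's underside. A grey plate 110 x 150 mm slopes at 0.35 rad (20 deg), low edge towards -x of the fixture, its top face 70 mm above the bench at the middle. On it lies the bare metal strip, 142 mm along y, 40 mm wide, 3 mm thick, part of the fixture; a steel strap crosses each end of it.
- mark (a point): Centre of the scribed ring (14 mm across, a dot in its middle) on the top face of the metal strip; it is somewhere along the middle 50 mm of the strip. z: out of the strip, square to its face; x: up the slope; y: along the strip.
- strap_left (a joint): Opening angle of the steel strap at the fixture's +y end (rad): 0 shut, flat on the strip; starts 0.6 to 1.0. Hinged at the plate's high side; the free end, at the low side, is pressed down. Open, it stays about where it is left; in the last 0.1 rad a sprung ball resists with 3 to 4 N, then snaps over it and holds it shut against a firm stop. Not caught, it stays ajar.
- strap_right (a joint): The same for the strap at the fixture's -y end.
- strap_left_hinge (a point): Hinge axis of the left strap, middle of the strap's width and thickness. The strap is 16 mm wide, 5 mm thick, reaches 92 mm from the hinge; shut, it lies parallel to the strip and the hinge is 5.5 mm above the strip's top face. Strap and mark are 30 to 80 mm apart along y.
- strap_right_hinge (a point): The same for the right strap.
- strap_left_pad (a point): Middle of the top of the round pad (24 mm across) near the left strap's free end, 80 mm from the hinge axis: the place to press.
- strap_right_pad (a point): The same for the right strap.
- stand: Fixed block of light wood 70 x 70 x 85 mm high, with an upright 17 mm through hole at its middle in which the probe hangs by its collar. Origin: centre of the underside.
- probe_grip (a point): Centre of the probe's black square grip, 24 x 24 x 67 mm long (34 mm above this point, then a 4 mm button). z: along the probe, away from the tip; x, y: square to the grip's flats. This point is 118 mm from the tip (plunger out) and, at the start, 128 mm above the bench, the probe standing upright in the stand. Lift it straight up by 80 mm to clear the stand.
- probe_tip (a point): Round end (7 mm across) of the steel plunger, on the probe's axis.
- plunger (a joint): How far the plunger is pushed into the probe (m): 0 out, 0.012 fully in. Spring: 1.2 N to start it, 3 N at 0.006, 4.8 N at 0.012; beyond that it is rigid.
- probe: The whole probe, 160 g; origin at the tip when the plunger is out, axes as probe_grip. From the top: black square grip, brass collar 36 mm across and 8 mm thick, 14 mm shank 55 mm long, thin steel plunger 20 mm.
- tub: White open plastic tub, 104 mm across, 75 mm high; leave alone. Origin: centre of the underside (so for all below).
- beaker: Glass beaker, 72 mm across, 95 mm high; leave alone.
- bench_block: Small steel block 36 x 36 x 18 mm on the board's front; leave alone.
- bangle: Brass ring 44 mm across, 8 mm high, on the board's front; leave alone.
- dish: White ceramic dish 84 mm across, 28 mm high; leave alone.
- jar: Amber glass jar 56 mm across, 65 mm high; leave alone.
Things that resemble listed ones, but are neither listed nor needed, are in the scene too. Several things look just like the stand: the one meant starts nearest to the robot's base.

How it is judged:
On the way, in this order (a step that is already met when the one before it is completed fails the run):
1. both straps stay shut by themselves, untouched, while the probe is still in its stand (value of joint each of strap_left, strap_right below 0.05 rad and contact force between the fingers and fixture below 0.1 N and distance of probe from where it was at the start of the episode below 0.02 m), for 0.3 s.
2. the probe is lifted out of the stand in the fingers (height (world z) of probe above 0.09 m and contact force between the fingers and probe above 2 N), for 0.1 s.
At the end, for the whole second after the job is handed in: Both straps shut (under 0.05 rad); the fingers hold the probe still, its tip within 7 mm of the ring's centre, its axis within 0.14 rad (8 deg) of square to the strip, the plunger pushed in 3 to 9.5 mm, pressing the strip with 1 to 7 N (value of joint each of strap_left, strap_right below 0.05 rad and distance between probe_tip and mark below 0.007 m and angle between the z axis of probe and the z axis of mark, either way round below 0.14 rad and value of joint plunger between 0.003 and 0.0095 m and contact force between probe and fixture between 1 and 7 N and contact force between the fingers and probe above 2 N and contact force between probe and stand below 0.1 N and linear speed of probe below 0.02 m/s); the arm keeps its last pose, push and grip.
It fails at once if the probe is jabbed against the fixture (over 15 N) (contact force between probe and fixture above 15 N).
It fails at once if a bystander is pushed aside by more than 30 mm (distance of any of tub, beaker, bench_block, bangle, dish, jar from where it was at the start of the episode above 0.03 m).
It also fails if it takes over 61 s, if anything falls off the work surface, if the arm or the gripper's body presses on something with over 40 N, if the wrist force passes 120 N, or if a joint passes its speed limit or range.

## Robot

A 6-joint arm with a two-finger parallel gripper is mounted at the origin on the work surface. World frame = base frame: x ahead of the robot, y to its left, z up, the work surface at z = 0. Lengths are in m, angles in rad, forces in N, time in s.
With the tool pointing down it reaches from about 0.225 to 0.875 m from the base axis. Payload 3.4 kg.
Tool frame: the origin (TCP) lies at the very end of the fingers, on their centre line; the grasp point (between the pads) lies 19 mm behind it; z points along the fingers, y is the direction in which the jaws open and shut (so a half turn about z gives the same grasp; the last joint's range is limited). The gripper opens to 85 mm and grips with 20 to 120 N. Pads are 22 mm wide; open, the fingers measure 114 mm over their backs; the gripper's body (76 mm by 85 mm) begins 54 mm behind the grasp point. The pads swing forward as they close: fully open they stand 13 mm farther back than shut.
Start: joints at [-1.363, 0.276, 1.505, -0, 1.361, -0.121], TCP at [0.186, -0.544, 0.231] pointing down, gripper open.
Joint ranges: [-2.89, 2.89], [-0.75, 2.08], [0.22, 2.7], [-1.18, 4.32], [0.11, 2.71], [-2.7, 2.7]. Speed limits (rad/s): [2.57, 2.57, 3.14, 3.14, 3.14, 3.14].

## Interface

Orientations are given as a unit quaternion [w, x, y, z].
In Python, from rig import manip, eyes gives the robot as it stands. The module is installed in compiled form; this text tells all that it offers.
- The arm moves only by the tool servo_tool, never from a script. Its argument "deltas" is one flat list of numbers, 6 for each row, row after row: the shift along the tool's x, y, z in cm, then the turn, a rotation vector about the tool's x, y, z in degrees. A call has 1 to 20 rows; each row shifts and turns the pose as measured when the row begins, along the tool's axes as they then stand; what a row does not reach is not made up. A row lasts 1/10 s, in which the tool goes at most 50 mm and 8.59 degrees, less where a joint would pass 70% of its speed; a pose out of reach is approached as far as the arm can. A call with a gripper value outside its range is refused whole. "jaw" is the finger opening in cm, from 0 to 8.54, set as the call begins (left out, the last holds). The fingers move at their own pace and stop on an object; "grip_force" is the grip in N (left out, the last holds). Time passes only in rows, so rows that do not move let the fingers close. It gives the time, the measured TCP pose, the force and the opening at its end, in the units of the state.
- manip.get_state(): the state, without advancing time (a new reading comes with each control period).
- eyes.get_image(name): name is "side" or "top"; returns (picture, depth): 480x640x3 uint8, red, green, blue; 480x640 float32, m along the optical axis (not along the pixel's ray), 0 where there is no reading.
- eyes.get_calibration(name): a dict with "camera_matrix" (3x3 intrinsics, pixels), "rvec" (rotation vector, rad) and "tvec" (3), from world to camera coordinates, as OpenCV has them. Camera axes: x right, y down, z forward; pixel columns grow to the right and rows downward; lengths in m; the calibration is good to about 2 mm. A picture is of the moment at which its call begins. get_calibration takes no time and is no camera call.
- manip.sign_off(): hands the job in, once; it reports no verdict.
The state is a dict: "clock": time; "qpos": joint angles; "qd": joint speeds; "effort": joint torques, N m; "position": TCP position; "ee_rot": TCP orientation; "contact_force": force on the tool from outside, world axes, zero at the start; "moment": the same for the moment, N m; "width": finger opening in m.
Only numpy, scipy, OpenCV 4.12 (cv2) and the standard library are available. Lean on these libraries where they do the work, as an engineer would, in place of code of your own. Each camera call takes 0.05 s, during which the arm holds its last target.

## Working session

There is one attempt and no reset: what is moved stays moved. The work goes in short steps, Python scripts to look and compute and a tool call to move; the robot and the scene stay as the last step left them, time stands still between calls to the robot, and variables do not carry over. Pictures are saved under pics/ and viewed, and the job is handed in when it is done.

Besides the shell and the picture viewer there is one more tool, called by a JSON object that holds its "op" and its "data", one argument or row to a line. servo_tool: Moves the arm, as the interface text tells. Its arguments: {"type":"object","properties":{"deltas":{"type":"array","items":{"type":"number"}},"jaw":{"type":"number"},"grip_force":{"type":"number"}},"required":["deltas"]}

```bash
mkdir -p pics
cat > h.py <<'E'
import numpy as np, cv2
from rig import manip, eyes
from scipy.spatial.transform import Rotation as R
def grab(n,tag):
    p,d=eyes.get_image(n); cv2.imwrite(f'pics/{tag}.png',p[:,:,::-1]); np.save(f'{tag}.npy',d); return p,d
def crop(tag,u0,v0,u1,v1,out,s=4):
    im=cv2.imread(f'pics/{tag}.png')[v0:v1,u0:u1]; cv2.imwrite(f'pics/{out}.png',cv2.resize(im,None,fx=s,fy=s,interpolation=cv2.INTER_CUBIC))
def cal(n):
    c=eyes.get_calibration(n); return np.array(c['camera_matrix']),cv2.Rodrigues(np.array(c['rvec'],float))[0],np.array(c['tvec'],float).ravel()
def px(n,tag,u,v,z=None):
    K,Rm,t=cal(n)
    d=np.load(f'{tag}.npy')[int(round(v)),int(round(u))] if z is None else z
    return Rm.T@(np.linalg.inv(K)@np.array([u,v,1.])*d-t)
def ray_z(n,u,v,h):
    K,Rm,t=cal(n); c=-Rm.T@t; r=Rm.T@(np.linalg.inv(K)@np.array([u,v,1.])); return c+r*(h-c[2])/r[2]
def proj(n,P):
    K,Rm,t=cal(n); q=K@(Rm@np.asarray(P,float)+t); return q[:2]/q[2]
E
python3 - <<'E'
from h import *
s=manip.get_state();print(s)
for n in('side','top'):
    grab(n,n+'0'); K,Rm,t=cal(n); print(n,K,-Rm.T@t,Rm)
E
```

```text
{'clock': 0.0, 'qpos': array([-1.36299470e+00,  2.76566128e-01,  1.50613769e+00, -1.49154679e-05,
        1.36071209e+00, -1.21013269e-01]), 'qd': array([-0.00043671,  0.00177691, -0.00126941, -0.00073515,  0.00148487,
       -0.00047815]), 'effort': array([-9.85957704e-04, -4.16787779e+01, -2.45806825e+01, -5.42121034e-04,
        1.11663993e-02,  9.89001947e-07]), 'position': array([ 0.18555059, -0.54366969,  0.23045437]), 'ee_rot': array([-9.10450035e-04,  9.86514845e-01,  1.63669269e-01, -4.68322611e-05]), 'contact_force': array([ 0.73859842, -0.51675926,  0.00793605]), 'moment': array([-0.0131653 , -0.01033875, -0.03839924]), 'width': 0.08499824226271008}
side [[480.15518161   0.         316.77362087]
 [  0.         480.15518161 240.04251589]
 [  0.           0.           1.        ]] [-0.07491097  0.40364799  0.89130211] [[-0.69383653 -0.72010034 -0.00680886]
 [-0.50649329  0.49469782 -0.70621428]
 [ 0.51191348 -0.48654863 -0.70796541]]
top [[581.54796192   0.         335.9409689 ]
 [  0.         581.54796192 243.13428127]
 [  0.           0.           1.        ]] [ 0.31447696 -0.13114608  1.56419536] [[-0.00921324 -0.99988145  0.01233719]
 [-0.99024528  0.00740767 -0.13913811]
 [ 0.13903023 -0.01349875 -0.99019613]]
```

View pics/side0.png

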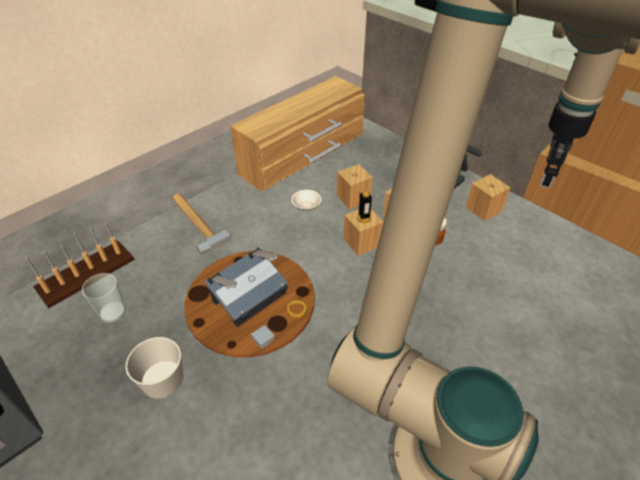

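View pics/top0.png

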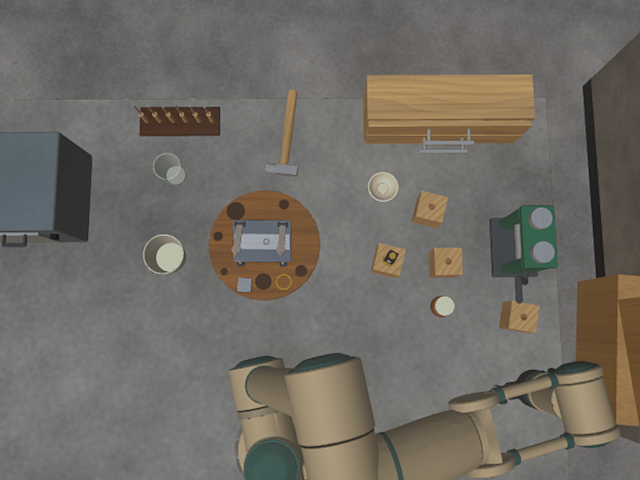

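Run:
```python
from h import *
crop('top0',200,180,330,310,'t_fix',6)
crop('top0',360,225,420,285,'t_prb',9)
crop('side0',180,235,320,355,'s_fix',5)
crop('side0',325,160,400,260,'s_prb',6)
```

```text
(no output)
```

View pics/t_fix.png

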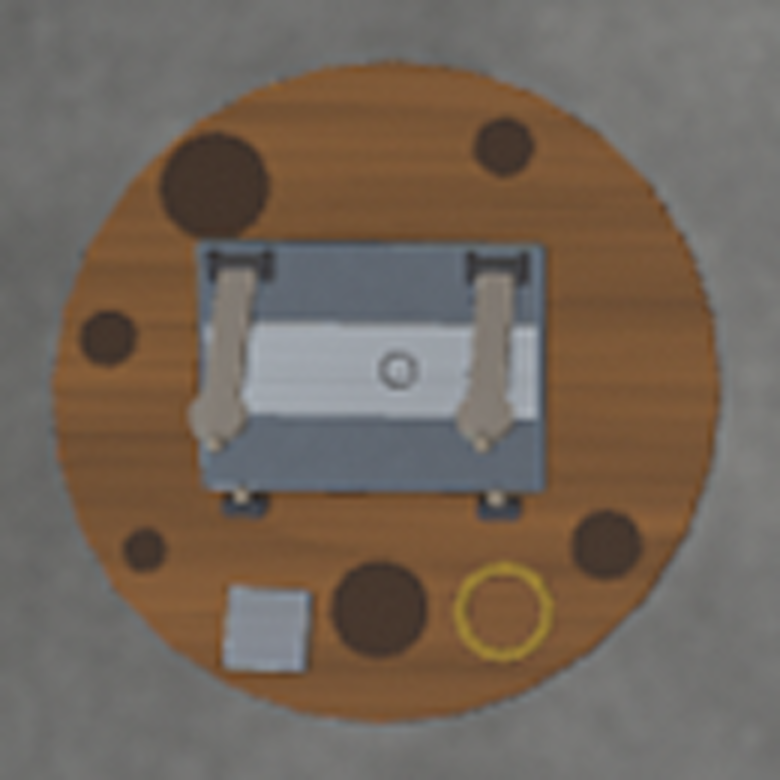

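View pics/s_fix.png

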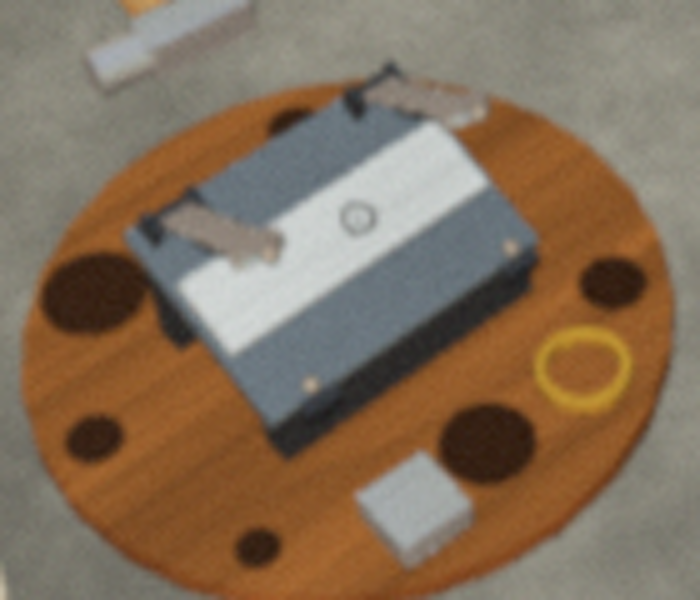

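View pics/t_prb.png

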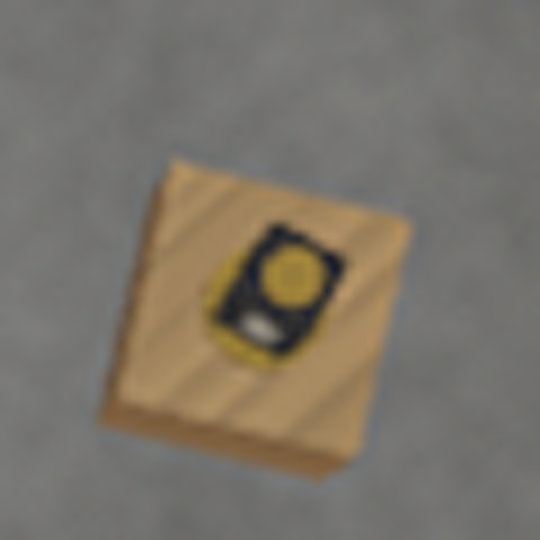

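View pics/s_prb.png

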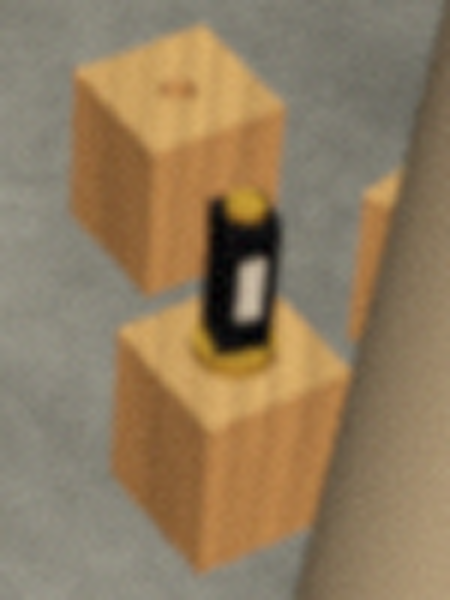

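Run:
```python
from h import *
def T(x,y,ox=200,oy=180,s=6): return ox+(x+.5)/s-.5, oy+(y+.5)/s-.5
def S(x,y): return T(x,y,180,235,5)
for n,(a,b) in dict(ring=(398,370),hl=(241,265),hr=(498,267),padl=(218,412),padr=(486,415),strapl=(232,330),strapr=(493,330),plateTL=(203,248),plateTR=(538,250),plateBL=(210,482),plateBR=(538,482),stripL=(255,370),stripR=(460,370)).items():
    u,v=T(a,b); print('top',n,round(u,1),round(v,1),px('top','top0',u,v).round(4))
for n,(a,b) in dict(ring=(358,218),hl=(172,215),hr=(375,88),padl=(262,243),padr=(468,108),endl=(240,258),pBL=(290,440),pBR=(530,248),balll=(310,384),ballr=(511,247)).items():
    u,v=S(a,b); print('side',n,round(u,1),round(v,1),px('side','side0',u,v).round(4))
u,v=T(388,390);print('board c',ray_z('top',u,v,.015))
# plate normal by depth: fit plane on strip area
d=np.load('top0.npy');P=np.array([px('top','top0',u,v) for u in range(245,276) for v in range(236,248)])
c=P.mean(0);n=np.linalg.svd(P-c)[2][2];n*=np.sign(n[2]);print('strip plane',c,n,np.arctan2(-n[0],n[2]),np.abs((P-c)@n).mean())
g=T(292,272,360,225,9);print('button',px('top','top0',*g),ray_z('top',*g,.166))
g=T(262,300,360,225,9)
for z in(.085,): 
  for a,b in((175,160),(410,225),(355,455),(120,405)): print(ray_z('top',*T(a,b,360,225,9),z))
for a,b in((278,222),(345,258),(282,356),(215,315)): print(T(a,b,360,225,9))
print([ray_z('top',*T(a,b,360,225,9),.162) for a,b in ((278,222),(345,258))])
u,v=T(245,205,325,160,6);print('side button',px('side','side0',u,v),ray_z('side',u,v,.166))
```

```text
top ring 265.9 241.2 [0.5296 0.0293 0.0764]
top hl 239.8 223.8 [0.5717 0.0936 0.1005]
top hr 282.6 224.1 [ 0.5699 -0.0155  0.1016]
top padl 235.9 248.2 [0.505  0.0979 0.129 ]
top padr 280.6 248.8 [ 0.502  -0.0135  0.1361]
top strapl 238.2 234.6 [0.5416 0.0948 0.1145]
top strapr 281.8 234.6 [ 0.541  -0.0144  0.113 ]
top plateTL 233.4 220.9 [0.5816 0.1121 0.0868]
top plateTR 289.2 221.2 [ 0.5812 -0.031   0.0787]
top plateBL 234.6 259.9 [0.484  0.1125 0.0565]
top plateBR 289.2 259.9 [ 0.4835 -0.0293  0.0515]
top stripL 242.1 241.2 [0.5306 0.0911 0.0732]
top stripR 276.2 241.2 [0.5294 0.0026 0.0768]
side ring 251.2 278.2 [0.5309 0.0305 0.075 ]
side hl 214.0 277.6 [0.5704 0.0983 0.0994]
side hr 254.6 252.2 [ 0.5698 -0.0132  0.0977]
side padl 232.0 283.2 [0.5028 0.0947 0.1357]
side padr 273.2 256.2 [ 0.4987 -0.0124  0.1395]
side endl 227.6 286.2 [0.5008 0.1068 0.1381]
side pBL 237.6 322.6 [0.4864 0.1093 0.0291]
side pBR 285.6 284.2 [ 0.4817 -0.0264  0.0488]
side balll 241.6 311.4 [0.4782 0.099  0.0678]
side ballr 281.8 284.0 [ 0.4751 -0.0108  0.0684]
board c [0.5295055  0.04028699 0.015     ]
strip plane [0.52911822 0.04446625 0.07611053] [ 0.99020425 -0.00672671  0.13946431] -1.4308727219666677 0.007759308267695238
button [ 0.48219881 -0.28670425  0.15825279] [ 0.4812746  -0.28584707  0.166     ]
[ 0.52341747 -0.26206641  0.085     ]
[ 0.50418214 -0.3288336   0.085     ]
[ 0.43854398 -0.31151522  0.085     ]
[ 0.45330803 -0.24506925  0.085     ]
(390.44444444444446, 249.22222222222223)
(397.8888888888889, 253.22222222222223)
(390.8888888888889, 264.1111111111111)
(383.44444444444446, 259.55555555555554)
[array([ 0.49539741, -0.28280664,  0.162     ]), array([ 0.48545039, -0.30071741,  0.162     ])]
side button [ 0.48285118 -0.28687437  0.16282615] [ 0.4804211  -0.28386588  0.166     ]
```

```bash
cat >> h.py <<'E'
def tri(pt,ps):
    Ms=[]
    for n in('top','side'):
        K,Rm,t=cal(n); Ms.append(K@np.c_[Rm,t])
    X=cv2.triangulatePoints(Ms[0],Ms[1],np.array(pt,float).reshape(2,1),np.array(ps,float).reshape(2,1)).ravel(); X=X[:3]/X[3]
    return X, np.linalg.norm(proj('top',X)-pt), np.linalg.norm(proj('side',X)-ps)
E
python3 - <<'E'
from h import *
def T(x,y,ox=200,oy=180,s=6): return ox+(x+.5)/s-.5, oy+(y+.5)/s-.5
def S(x,y): return T(x,y,180,235,5)
print('ring',tri(T(398,370),S(358,218)))
print('balls',tri(T(241,495),S(310,384)),tri(T(497,497),S(511,247)))
print('hinge',tri(T(241,265),S(172,215)),tri(T(498,267),S(375,88)))
print('button',tri(T(292,272,360,225,9),T(245,205,325,160,6)))
for z in (.070,.0745): print(ray_z('top',*T(398,370),z),ray_z('side',*S(358,218),z))
crop('side0',205,262,245,302,'s_l',15); crop('side0',245,240,285,280,'s_r',15)
E
```

```text
ring (array([0.53028127, 0.02986997, 0.07492521]), np.float64(0.2371572738474409), np.float64(0.4016823199719602))
balls (array([0.47771927, 0.09797948, 0.06700972]), np.float64(0.328209673646348), np.float64(0.5849853322713011)) (array([ 0.47587385, -0.01228862,  0.06629059]), np.float64(0.21248731061712064), np.float64(0.36175595472471256))
hinge (array([0.57350711, 0.09534986, 0.09418183]), np.float64(0.40165099521043535), np.float64(0.6848290072926294)) (array([ 0.57124637, -0.01476579,  0.09533413]), np.float64(0.14851959235691753), np.float64(0.24288010675398686))
button (array([ 0.4816854 , -0.28593634,  0.16400804]), np.float64(0.08969206675005582), np.float64(0.13491976859774238))
[0.53056191 0.02995604 0.07      ] [0.53466249 0.02817299 0.07      ]
[0.52991114 0.02947086 0.0745    ] [0.53132258 0.03023026 0.0745    ]
```

View pics/s_l.png

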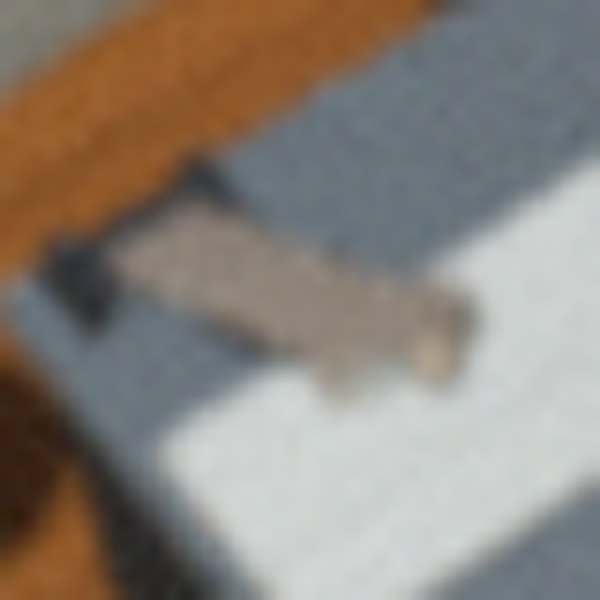

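View pics/s_r.png

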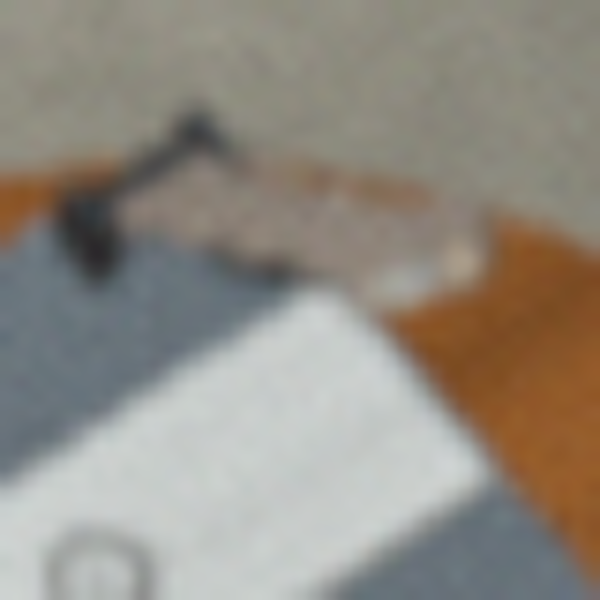

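```bash
cat >> h.py <<'E'
def slopeR(yaw,tilt,fy=-.022):
    # tool: z=-n for tilt; yaw of tool x about z
    base=R.from_euler('z',yaw)*R.from_euler('x',np.pi)
    return R.from_rotvec(-tilt*np.array([-np.sin(fy),np.cos(fy),0]))*base
def togo(P,Rt=None):
    s=manip.get_state(); w,x,y,z=s['ee_rot']; Rc=R.from_quat([x,y,z,w])
    d=Rc.inv().apply(np.asarray(P)-s['position'])*100
    print('t',round(s['clock'],2),'pos',s['position'].round(4),'F',s['contact_force'].round(2),'w',round(s['width'],4),'q',s['qpos'].round(2))
    print('shift cm',d.round(2),'z-dir',Rc.as_matrix()[:,2].round(3))
    if Rt is not None: print('rot deg',np.degrees((Rc.inv()*Rt).as_rotvec()).round(2),'shift after rot',(Rt.inv().apply(np.asarray(P)-s['position'])*100).round(2))
E
python3 -c "
from h import *
togo([.497,.097,.20],slopeR(0,0))"
```

```text
t 0.1 pos [ 0.1856 -0.5437  0.2305] F [-0.43 -0.22  0.18] w 0.0857 q [-1.36  0.28  1.51 -0.    1.36 -0.12]
shift cm [ 50.16 -50.58   3.15] z-dir [-0.     0.002 -1.   ]
rot deg [-0.1   0.   18.84] shift after rot [ 31.14 -64.07   3.05]
```

{"op": "servo_tool", "data": {
  "deltas": [2.8, -2.8, 0, 0, 0, 0, 2.8, -2.8, 0, 0, 0, 0, 2.8, -2.8, 0, 0, 0, 0, 2.8, -2.8, 0, 0, 0, 0, 2.8, -2.8, 0, 0, 0, 0, 2.8, -2.8, 0, 0, 0, 0, 2.8, -2.8, 0, 0, 0, 0, 2.8, -2.8, 0, 0, 0, 0, 2.8, -2.8, 0, 0, 0, 0, 2.8, -2.8, 0, 0, 0, 0, 2.8, -2.8, 0, 0, 0, 0, 2.8, -2.8, 0, 0, 0, 0, 2.8, -2.8, 0, 0, 0, 0, 2.8, -2.8, 0, 0, 0, 0, 2.8, -2.8, 0, 0, 0, 0, 2.8, -2.8, 0, 0, 0, 0],
  "jaw": 0
}}

```text
clock: 1.7
position: [0.4716, 0.0433, 0.2263]
ee_rot: [-0.003, 0.987, 0.158, -0.002]
contact_force: [0.2, -1.2, 1.5]
width: -0.0001
```

{"op": "servo_tool", "data": {
  "deltas": [0, 0, 0, 0, 0, 6, 0, 0, 0, 0, 0, 6, 0, 0, 0, 0, 0, 6.8, 0, 0, 0, 0, 0, 0]
}}

```text
clock: 2.1
position: [0.4727, 0.0499, 0.2244]
ee_rot: [-0.004, 1.0, -0.006, -0.003]
contact_force: [0.0, 0.2, -1.1]
width: 0.0001
```

```bash
python3 -c "
from h import *
togo([.497,.097,.17],slopeR(0,0))"
```

```text
t 2.1 pos [0.4727 0.0499 0.2244] F [ 0.05  0.17 -1.06] w 0.0001 q [-0.05  0.13  1.71  0.01  1.3   1.53]
shift cm [ 2.41 -4.69  5.46] z-dir [-0.007  0.008 -1.   ]
rot deg [-0.47  0.39 -0.68] shift after rot [ 2.43 -4.71  5.44]
```

{"op": "servo_tool", "data": {
  "deltas": [1.2, -2.4, 0, -0.2, 0.2, -0.3, 1.2, -2.3, 0, -0.2, 0.2, -0.3, 0, 0, 2.5, 0, 0, 0, 0, 0, 2.5, 0, 0, 0, 0, 0, 0, 0, 0, 0]
}}

```text
clock: 2.6
position: [0.498, 0.0977, 0.173]
ee_rot: [-0.0, 1.0, 0.005, 0.001]
contact_force: [-0.8, -0.3, -0.4]
width: -0.0001
```

```bash
python3 -c "
from h import *
togo([.497,.097,.14],slopeR(0,0))
grab('side','side1');grab('top','top1');crop('side1',180,200,320,340,'s1',5);crop('top1',200,180,330,310,'t1',5)"
```

```text
t 2.6 pos [0.498  0.0977 0.173 ] F [-0.82 -0.28 -0.45] w -0.0001 q [0.06 0.22 1.74 0.   1.18 1.62]
shift cm [-0.1   0.08  3.3 ] z-dir [ 0.001  0.001 -1.   ]
rot deg [-0.03 -0.06  0.62] shift after rot [-0.1   0.07  3.3 ]
```

View pics/s1.png

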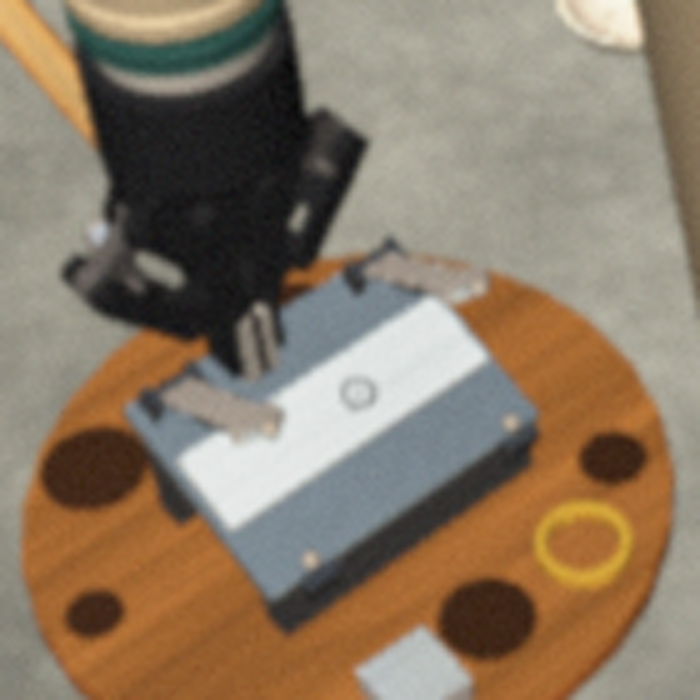

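View pics/t1.png

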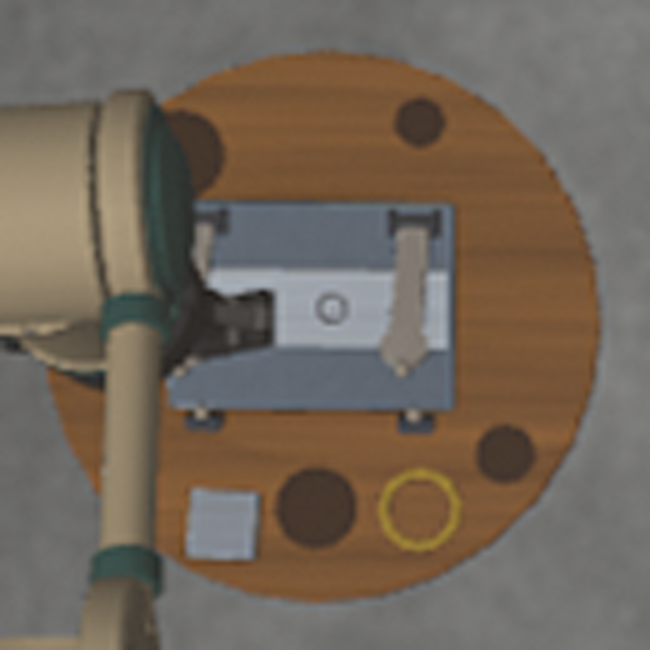

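{"op": "servo_tool", "data": {
  "deltas": [-0.1, 0, 1, 0, 0, 0, 0, 0, 1.2, 0, 0, 0, 0, 0, 1.2, 0, 0, 0, 0, 0, 1.2, 0, 0, 0, 0, 0, 1.2, 0, 0, 0, 0, 0, 1.2, 0, 0, 0, 0, 0, 1, 0, 0, 0]
}}

```text
clock: 3.4
position: [0.5036, 0.0965, 0.0964]
ee_rot: [-0.001, 1.0, 0.005, 0.009]
contact_force: [0.1, 0.2, 0.6]
width: -0.0001
```

{"op": "servo_tool", "data": {
  "deltas": [-0.6, 0, 0.5, 0, 1, 0, -0.1, 0, 0.5, 0, 0, 0, 0, 0, 0.4, 0, 0, 0, 0, 0, 0.3, 0, 0, 0]
}}

```text
clock: 3.8
position: [0.498, 0.096, 0.0775]
ee_rot: [-0.001, 1.0, 0.005, 0.019]
contact_force: [-1.6, 0.5, 6.6]
width: 0.0002
```

{"op": "servo_tool", "data": {
  "deltas": [0, 0, 0.4, 0, -1, 0, 0, 0, 0.4, 0, -1, 0]
}}

```text
clock: 4.0
position: [0.4998, 0.096, 0.0712]
ee_rot: [-0.001, 1.0, 0.005, 0.002]
contact_force: [-7.8, -0.7, 35.0]
width: 0.0002
```

{"op": "servo_tool", "data": {
  "deltas": [0, 0, 0.5, 0, 0, 0, 0, 0, 0.5, 0, 0, 0]
}}

```text
clock: 4.2
position: [0.4999, 0.096, 0.0709]
ee_rot: [-0.0, 1.0, 0.005, 0.002]
contact_force: [-15.4, -1.8, 47.9]
width: -0.0001
```

Against the firm stop. Back off upward and cross to the right strap.

{"op": "servo_tool", "data": {
  "deltas": [0, 0, -0.8, 0, 0, 0, 0, 0, -2, 0, 0, 0, 0, 0, -3, 0, 0, 0, 0, 0, -3, 0, 0, 0, 0, 0, -2, 0, 0, 0, 0, 3, 0, 0, 0, 0, 0, 4, 0, 0, 0, 0, 0, 4, 0, 0, 0, 0, 0, 0, 0, 0, 0, 0]
}}

```text
clock: 5.1
position: [0.5057, -0.0166, 0.1863]
ee_rot: [-0.0, 1.0, 0.008, 0.005]
contact_force: [0.1, 1.0, -0.8]
width: 0.0
```

```bash
python3 -c "
from h import *
togo([.495,-.013,.16],slopeR(0,0))
grab('side','side2');crop('side2',180,200,320,340,'s2',5)"
```

```text
t 5.1 pos [ 0.5057 -0.0166  0.1863] F [ 0.14  0.99 -0.82] w 0.0 q [-0.17  0.2   1.73  0.    1.21  1.38]
shift cm [-1.09 -0.38  2.62] z-dir [ 0.009  0.001 -1.   ]
rot deg [-0.02 -0.53  0.9 ] shift after rot [-1.07 -0.36  2.63]
```

View pics/s2.png

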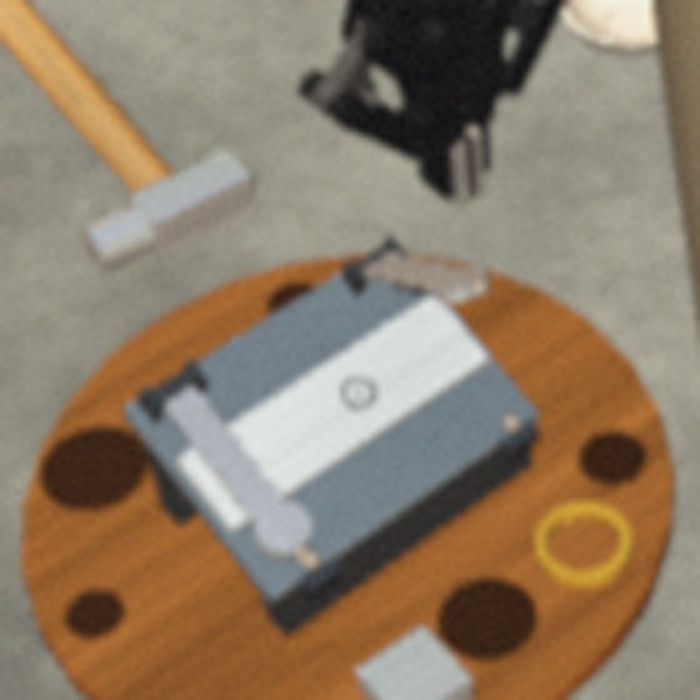

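The left strap now lies flat across the strip, pad at crop (283,527), with its ball on the catch. Next is the right one.

{"op": "servo_tool", "data": {
  "deltas": [-1, -0.4, 0, 0, -0.5, 0.5, -0.1, 0, 2, 0, 0, 0, -0.1, 0, 1.5, 0, 0, 0, -0.1, 0, 1.2, 0, 0, 0, -0.1, 0, 1.2, 0, 0, 0, -0.1, 0, 1.2, 0, 0, 0, -0.1, 0, 1.2, 0, 0, 0, -0.1, 0, 0.8, 0, 0, 0]
}}

```text
clock: 5.95
position: [0.4827, 0.0012, 0.0921]
ee_rot: [-0.004, 1.0, 0.007, -0.003]
contact_force: [0.2, -0.5, -0.1]
width: 0.0
```

```bash
python3 -c "
from h import *
togo([.495,-.013,.085],slopeR(0,0))
grab('side','side3');crop('side3',180,200,320,340,'s3',5)"
```

```text
t 5.95 pos [0.4827 0.0012 0.0921] F [ 0.22 -0.49 -0.06] w 0.0 q [-0.15  0.27  1.9   0.01  0.98  1.4 ]
shift cm [1.21 1.45 0.69] z-dir [-0.007  0.008 -1.   ]
rot deg [-0.47  0.38  0.82] shift after rot [1.23 1.42 0.71]
```

View pics/s3.png

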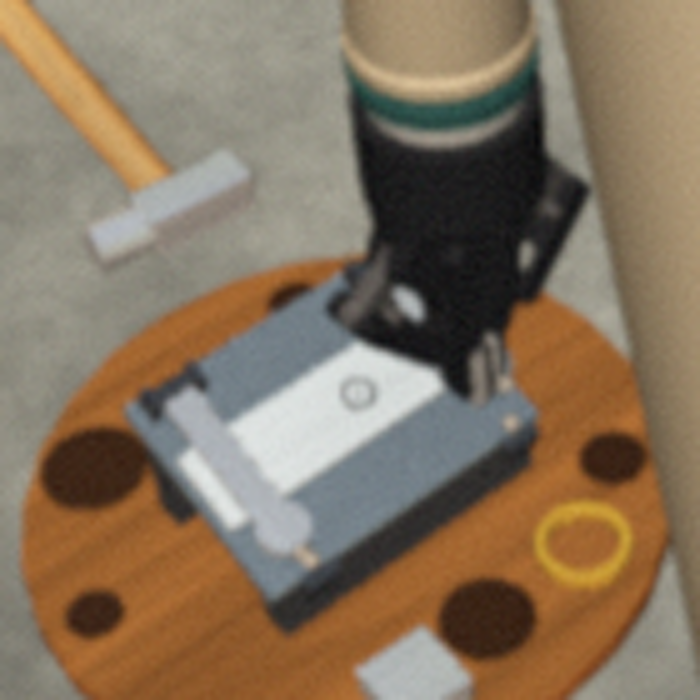

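{"op": "servo_tool", "data": {
  "deltas": [0, 0, -2, 0, 0, 0, 0, 0, -3, 0, 0, 0, 0, 0, -3, 0, 0, 0, 0, 0, 0, 0, 0, 0, 1.2, 1.4, 0, -0.4, 0.4, 0.8, 0, 0, 0, 0, 0, 0]
}}

```text
clock: 6.6
position: [0.4926, -0.0091, 0.1723]
ee_rot: [-0.002, 1.0, 0.002, -0.004]
contact_force: [0.6, 0.6, -0.8]
width: 0.0003
```

```bash
python3 -c "
from h import *
togo([.495,-.013,.12],slopeR(0,0))
grab('side','side4');crop('side4',180,200,320,340,'s4',5)"
```

```text
t 6.6 pos [ 0.4926 -0.0091  0.1723] F [ 0.62  0.55 -0.84] w 0.0003 q [-0.16  0.2   1.76  0.    1.19  1.4 ]
shift cm [0.28 0.41 5.22] z-dir [-0.008  0.003 -1.   ]
rot deg [-0.17  0.45  0.28] shift after rot [0.24 0.39 5.23]
```

View pics/s4.png

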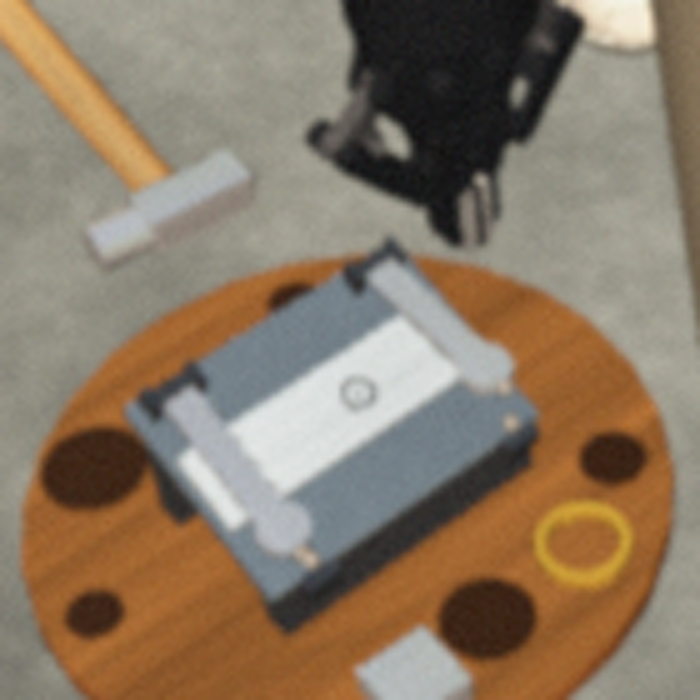

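{"op": "servo_tool", "data": {
  "deltas": [0.3, 0.3, 0, 0, 0.4, 0, 0, 0, 0, 0, 0, 0, 0, 0, 2.5, 0, 0, 0, 0, 0, 2.5, 0, 0, 0, 0, 0, 1.5, 0, 0, 0, 0, 0, 0, 0, 0, 0]
}}

```text
clock: 7.25
position: [0.4914, -0.011, 0.1013]
ee_rot: [-0.003, 1.0, 0.002, -0.005]
contact_force: [-1.3, -0.2, 0.0]
width: -0.0004
```

{"op": "servo_tool", "data": {
  "deltas": [0.3, 0.2, 0.6, -0.3, 0.5, 0, 0.1, 0.1, 0.6, 0, 0, 0, 0, 0, 0.5, 0, 0, 0, 0, 0, 0.4, 0, 0, 0, 0, 0, 0.3, 0, 0, 0]
}}

```text
clock: 7.75
position: [0.4978, -0.0144, 0.0778]
ee_rot: [-0.0, 1.0, 0.001, 0.002]
contact_force: [-1.3, 0.3, 8.0]
width: 0.0001
```

{"op": "servo_tool", "data": {
  "deltas": [0, 0, 0.4, 0, 0, 0, 0, 0, 0.4, 0, 0, 0, 0, 0, 0.4, 0, 0, 0]
}}

```text
clock: 8.05
position: [0.4994, -0.0146, 0.0715]
ee_rot: [0.0, 1.0, 0.002, 0.004]
contact_force: [-13.6, 1.8, 50.6]
width: 0.0002
```

{"op": "servo_tool", "data": {
  "deltas": [0, 0, -0.8, 0, 0, 0, 0, 0, -2, 0, 0, 0, 0, 0, -3, 0, 0, 0, 0, 0, -4, 0, 0, 0, 0, 0, -4, 0, 0, 0, 0, 0, 0, 0, 0, 0]
}}

```text
clock: 8.65
position: [0.4975, -0.0146, 0.2151]
ee_rot: [0.001, 1.0, 0.002, 0.004]
contact_force: [0.7, 0.3, 0.4]
width: 0.0001
```

```bash
python3 -c "
from h import *
togo([.482,-.286,.22],slopeR(-.51,0))
grab('side','side5');crop('side5',180,200,320,340,'s5',5)"
```

```text
t 8.65 pos [ 0.4975 -0.0146  0.2151] F [0.7  0.32 0.36] w 0.0001 q [-0.17  0.17  1.7   0.    1.27  1.4 ]
shift cm [-1.65 27.13 -0.47] z-dir [ 0.008 -0.001 -1.   ]
rot deg [-0.05 -0.45 29.42] shift after rot [11.89 24.44 -0.49]
```

View pics/s5.png

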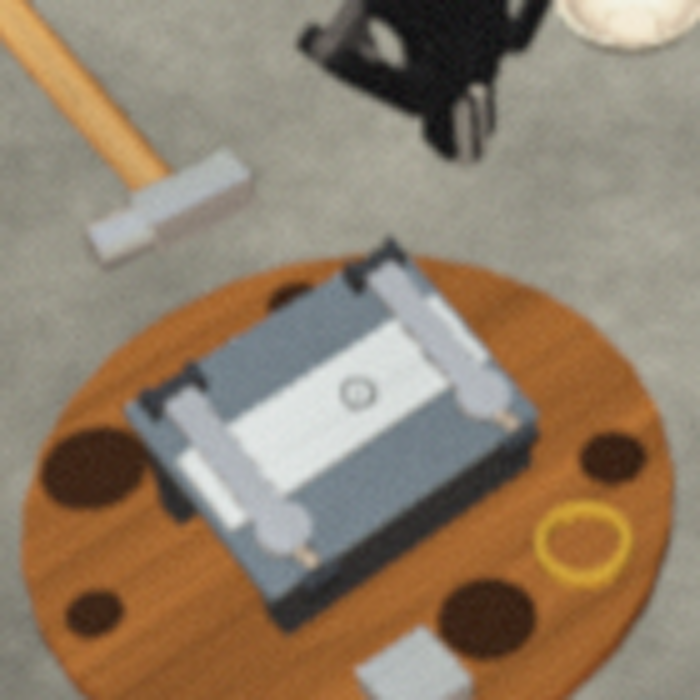

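{"op": "servo_tool", "data": {
  "deltas": [-0.2, 3.9, 0, 0, 0, 4, -0.3, 3.9, -0.2, 0, 0, 0, -0.2, 3.9, -0.2, 0, 0, 0, -0.3, 3.9, 0, 0, 0, 0, -0.2, 3.9, 0, 0, 0, 0, 0, 3.9, 0, 0, 0, 0, 0, 2, 0, 0, 0, 0, 0, 0, 0, 0, 0, 7, 0, 0, 0, 0, 0, 7, 0, 0, 0, 0, 0, 7, 0, 0, 0, 0, 0, 4, 0, 0, 0, 0, 0, 0],
  "jaw": 5.5
}}

```text
clock: 9.9
position: [0.4588, -0.2724, 0.1944]
ee_rot: [-0.006, 0.966, -0.258, -0.015]
contact_force: [-0.7, 0.1, -0.4]
width: 0.0553
```

```bash
python3 -c "
from h import *
togo([.482,-.286,.19],slopeR(-.51,0))
grab('top','top6');grab('side','side6');crop('side6',300,130,420,270,'s6',5);crop('top6',340,200,440,300,'t6',6)"
```

```text
t 9.9 pos [ 0.4588 -0.2724  0.1944] F [-0.74  0.08 -0.37] w 0.0553 q [-0.67  0.25  1.63 -0.    1.29  1.43]
shift cm [2.71 0.02 0.36] z-dir [-0.026  0.019 -0.999]
rot deg [-0.21  1.8  -0.68] shift after rot [2.69 0.06 0.44]
```

View pics/s6.png

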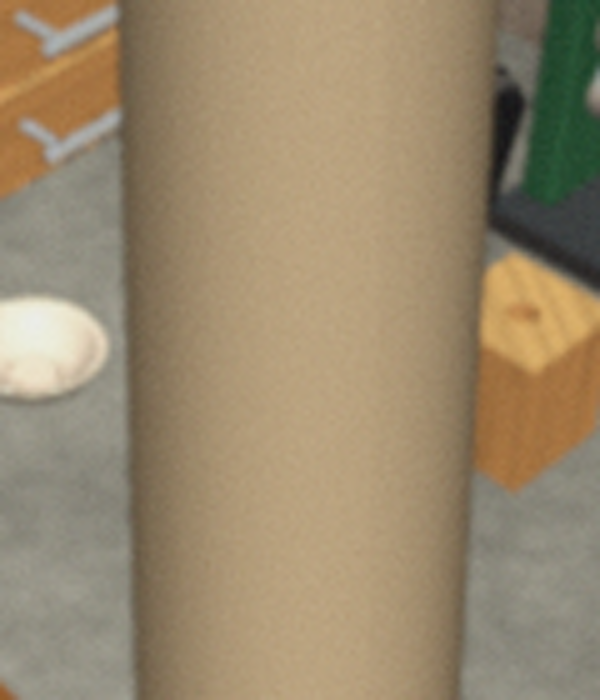

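View pics/t6.png

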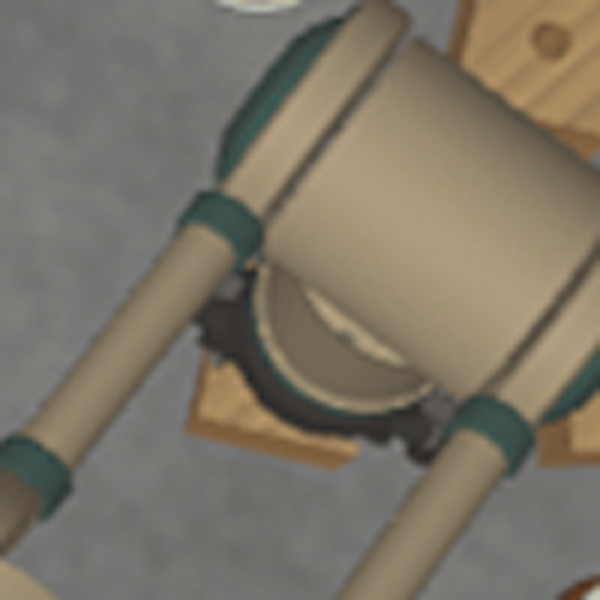

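{"op": "servo_tool", "data": {
  "deltas": [1.4, 0, 0, -0.1, 0.9, -0.3, 1.2, 0, 0, -0.1, 0.9, -0.3, 0, 0, 0, 0, 0, 0, 0, 0, 0, 0, 0, 0]
}}

```text
clock: 10.4
position: [0.4839, -0.2862, 0.1931]
ee_rot: [0.0, 0.968, -0.25, 0.001]
contact_force: [0.4, 0.6, -0.1]
width: 0.055
```

```bash
python3 -c "
from h import *
togo([.481,-.286,.109],slopeR(-.51,0))"
```

```text
t 10.4 pos [ 0.4839 -0.2862  0.1931] F [ 0.4   0.61 -0.05] w 0.055 q [-0.66  0.28  1.6   0.    1.26  1.42]
shift cm [-0.28  0.12  8.41] z-dir [ 0.002 -0.001 -1.   ]
rot deg [ 0.   -0.15  0.26] shift after rot [-0.26  0.12  8.41]
```

{"op": "servo_tool", "data": {
  "deltas": [-0.25, 0.1, 0, 0, 0, 0, 0, 0, 1.5, 0, 0, 0, 0, 0, 1.5, 0, 0, 0, 0, 0, 1.5, 0, 0, 0, 0, 0, 1.5, 0, 0, 0, 0, 0, 0, 0, 0, 0]
}}

```text
clock: 11.0
position: [0.4803, -0.2857, 0.1328]
ee_rot: [0.001, 0.968, -0.249, 0.002]
contact_force: [-0.5, 0.5, -0.4]
width: 0.0549
```

```bash
python3 -c "
from h import *
togo([.481,-.286,.109],slopeR(-.51,0))"
```

```text
t 11.0 pos [ 0.4803 -0.2857  0.1328] F [-0.52  0.5  -0.4 ] w 0.0549 q [-0.66  0.32  1.7  -0.    1.12  1.41]
shift cm [ 0.07 -0.01  2.38] z-dir [ 0.003 -0.003 -1.   ]
rot deg [ 0.05 -0.25  0.33] shift after rot [ 0.08 -0.    2.38]
```

{"op": "servo_tool", "data": {
  "deltas": [0.05, 0, 1.2, 0, 0, 0, 0, 0, 1.1, 0, 0, 0, 0, 0, 0, 0, 0, 0]
}}

```text
clock: 11.3
position: [0.4812, -0.2864, 0.1097]
ee_rot: [0.001, 0.968, -0.249, 0.003]
contact_force: [0.4, -0.3, -0.4]
width: 0.055
```

{"op": "servo_tool", "data": {
  "deltas": [0, 0, 0, 0, 0, 0, 0, 0, 0, 0, 0, 0, 0, 0, 0, 0, 0, 0, 0, 0, 0, 0, 0, 0, 0, 0, 0, 0, 0, 0, 0, 0, 0, 0, 0, 0, 0, 0, 0, 0, 0, 0, 0, 0, 0, 0, 0, 0],
  "jaw": 1.5,
  "grip_force": 60
}}

```text
clock: 12.1
position: [0.4816, -0.2867, 0.1105]
ee_rot: [0.002, 0.968, -0.249, 0.004]
contact_force: [0.0, 0.3, -1.6]
width: 0.0237
```

```bash
python3 -c "
from h import *
togo([.481,-.286,.109],slopeR(-.51,0))"
```

```text
t 12.1 pos [ 0.4816 -0.2867  0.1105] F [ 0.05  0.31 -1.59] w 0.0237 q [-0.66  0.34  1.73 -0.    1.06  1.41]
shift cm [-0.09 -0.04  0.15] z-dir [ 0.006 -0.005 -1.   ]
rot deg [ 0.09 -0.45  0.34] shift after rot [-0.09 -0.03  0.15]
```

{"op": "servo_tool", "data": {
  "deltas": [0, 0, -1, 0, 0, 0, 0, 0, -1.5, 0, 0, 0, 0, 0, -1.5, 0, 0, 0, 0, 0, -1.5, 0, 0, 0, 0, 0, -1.5, 0, 0, 0, 0, 0, -1.5, 0, 0, 0, 0, 0, -2, 0, 0, 0, 0, 0, -2, 0, 0, 0, 0, 0, -2, 0, 0, 0, 0, 0, -1, 0, 0, 0, 0, 0, 0, 0, 0, 0]
}}

```text
clock: 13.2
position: [0.4807, -0.2858, 0.2781]
ee_rot: [0.003, 0.968, -0.249, 0.006]
contact_force: [0.6, -0.1, -1.5]
width: 0.0232
```

```bash
python3 -c "
from h import *
togo([.53,.03,.26],slopeR(-.51,.35))
grab('side','side7')"
```

```text
t 13.2 pos [ 0.4807 -0.2858  0.2781] F [ 0.61 -0.09 -1.47] w 0.0232 q [-0.66  0.22  1.46  0.    1.44  1.41]
shift cm [-10.96 -30.04   1.6 ] z-dir [ 0.01  -0.008 -1.   ]
rot deg [ 9.46 17.    0.41] shift after rot [-11.89 -29.56   3.15]
```

View pics/side7.png

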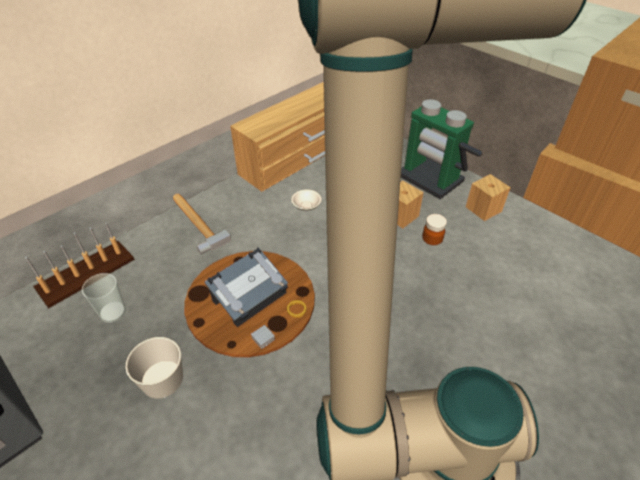

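{"op": "servo_tool", "data": {
  "deltas": [-1.2, -3.2, 0, 0, 0, 0, -1.4, -3.7, 0, 0, 0, 0, -1.4, -3.7, 0, 0, 0, 0, -1.4, -3.7, 0, 0, 0, 0, -1.4, -3.7, 0, 0, 0, 0, -1.4, -3.7, 0, 0, 0, 0, -1.2, -3.2, 0, 0, 0, 0, -0.6, -1.6, 0, 0, 0, 0, 0, 0, 0, 0, 0, 0, 0, 0, 0, 2.4, 4.3, 0.1, 0, 0, 0, 2.4, 4.3, 0.1, 0, 0, 0, 2.4, 4.3, 0.1, 0, 0, 0, 2.2, 4.1, 0.1, 0, 0, 0, 0, 0, 0]
}}

```text
clock: 14.65
position: [0.5139, 0.0026, 0.2562]
ee_rot: [-0.038, 0.954, -0.251, 0.158]
contact_force: [-0.8, 0.9, -1.8]
width: 0.0235
```

```bash
cat >> h.py <<'E'
MK=np.array([.5306,.0297,.0737]); N=np.array([-.3428,.0075,.9394])
E
python3 -c "
from h import *
togo(MK+N*.1255,slopeR(-.51,.35))"
```

```text
t 14.65 pos [0.5139 0.0026 0.2562] F [-0.83  0.94 -1.78] w 0.0235 q [-0.16 -0.    1.83  0.06  0.99  1.9 ]
shift cm [-5.38 -0.22  5.25] z-dir [ 0.322 -0.006 -0.947]
rot deg [ 0.56  1.17 -0.28] shift after rot [-5.48 -0.2   5.15]
```

{"op": "servo_tool", "data": {
  "deltas": [-2, -0.1, 0, 0.6, 1.2, -0.3, -2, -0.1, 1, 0, 0, 0, -1.4, 0, 1, 0, 0, 0, 0, 0, 1.5, 0, 0, 0, 0, 0, 0, 0, 0, 0, 0, 0, 0, 0, 0, 0]
}}

```text
clock: 15.25
position: [0.4821, 0.0265, 0.205]
ee_rot: [-0.037, 0.953, -0.25, 0.165]
contact_force: [0.4, 0.5, -1.1]
width: 0.0236
```

```bash
python3 -c "
from h import *
togo(MK+N*.1255,slopeR(-.51,.35))
grab('side','side8');grab('top','top8');crop('side8',180,190,320,340,'s8',5);crop('top8',200,180,330,310,'t8',5)"
```

```text
t 15.25 pos [0.4821 0.0265 0.205 ] F [ 0.43  0.53 -1.1 ] w 0.0236 q [-0.11 -0.02  1.98  0.03  0.84  1.96]
shift cm [-0.15 -0.41  1.44] z-dir [ 0.334 -0.012 -0.943]
rot deg [ 0.5   0.35 -0.17] shift after rot [-0.16 -0.4   1.44]
```

View pics/s8.png

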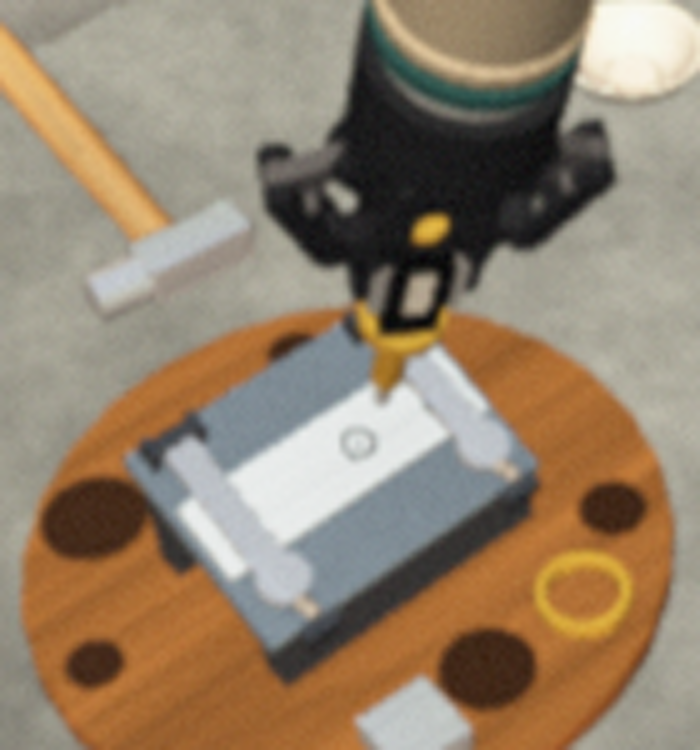

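View pics/t8.png

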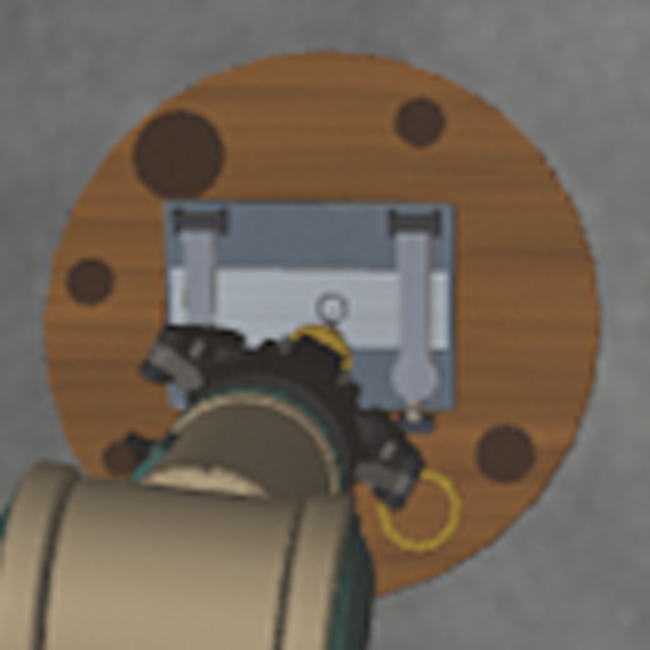

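{"op": "servo_tool", "data": {
  "deltas": [-0.1, -0.35, 0, 0.5, 0.4, -0.2, 0, 0, 0, 0, 0, 0, 0, 0, 0.8, 0, 0, 0, 0, 0, 0, 0, 0, 0, 0, 0, 0, 0, 0, 0]
}}

```text
clock: 15.85
position: [0.4878, 0.0297, 0.1996]
ee_rot: [-0.041, 0.952, -0.248, 0.172]
contact_force: [-0.1, -0.5, -0.7]
width: 0.0232
```

```bash
python3 -c "
from h import *
togo(MK+N*.0945,slopeR(-.51,.35))
grab('side','side9');grab('top','top9');crop('side9',230,240,290,290,'s9',12);crop('top9',240,215,300,265,'t9',12)
s=manip.get_state();w,x,y,z=s['ee_rot'];zd=R.from_quat([x,y,z,w]).as_matrix()[:,2];t=s['position']+.1005*zd
for n in('top','side'): print(n,'tip',proj(n,t).round(1),'mark',proj(n,MK).round(1))
print('side scaled',(proj('side',t)-[230,240])*12+5.5,(proj('side',MK)-[230,240])*12+5.5,'top',(proj('top',t)-[240,215])*12+5.5,(proj('top',MK)-[240,215])*12+5.5)"
```

```text
t 15.85 pos [0.4878 0.0297 0.1996] F [-0.08 -0.53 -0.7 ] w 0.0232 q [-0.1  -0.01  1.99  0.04  0.8   1.96]
shift cm [-0.33  0.06  3.84] z-dir [ 0.349 -0.008 -0.937]
rot deg [-0.13 -0.34  0.02] shift after rot [-0.31  0.05  3.85]
top tip [264.8 242.4] mark [265.9 241. ]
side tip [252.7 270.8] mark [251.6 278.5]
side scaled [278.27007957 375.42331428] [265.01589416 467.30366699] top [303.59781912 333.86900614] [315.85590727 317.87209387]
```

View pics/s9.png

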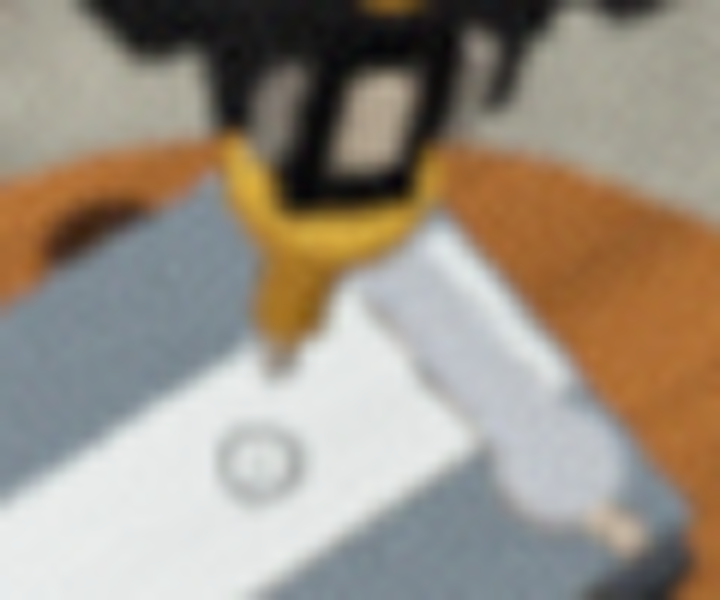

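View pics/t9.png

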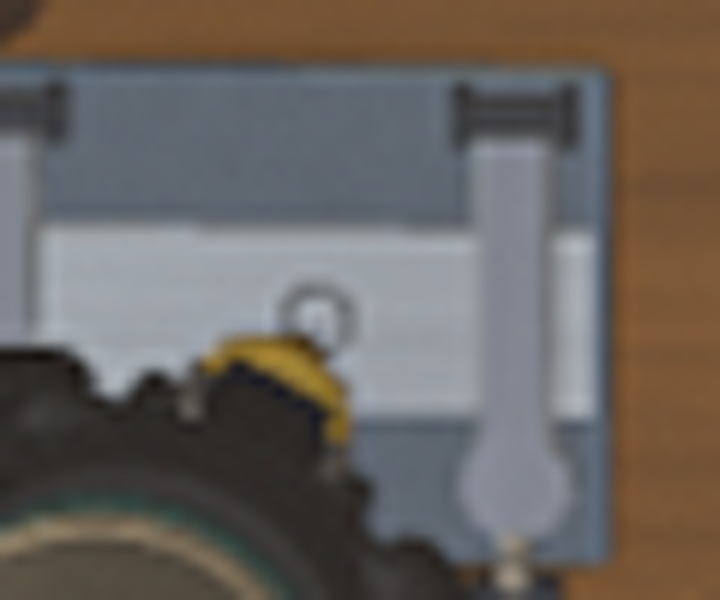

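{"op": "servo_tool", "data": {
  "deltas": [-0.3, 0.05, 0.5, -0.1, -0.3, 0, 0, 0, 1, 0, 0, 0, 0, 0, 0.7, 0, 0, 0, 0, 0, 0, 0, 0, 0, 0, 0, 0, 0, 0, 0]
}}

```text
clock: 16.45
position: [0.4927, 0.0306, 0.1754]
ee_rot: [-0.04, 0.953, -0.248, 0.169]
contact_force: [-0.2, 0.3, -1.0]
width: 0.0233
```

```bash
cat > chk.py <<'E'
from h import *
import sys
k=sys.argv[1]
togo(MK+N*.0945,slopeR(-.51,.35))
grab('side','side'+k);crop('side'+k,230,240,290,290,'s'+k,12)
s=manip.get_state();w,x,y,z=s['ee_rot'];zd=R.from_quat([x,y,z,w]).as_matrix()[:,2];t=s['position']+.1005*zd
print('side scaled tip',(proj('side',t)-[230,240])*12+5.5)
E
python3 chk.py 10
```

```text
t 16.45 pos [0.4927 0.0306 0.1754] F [-0.24  0.3  -0.98] w 0.0233 q [-0.1   0.03  2.02  0.04  0.74  1.96]
shift cm [ 0.07 -0.03  1.41] z-dir [ 0.342 -0.007 -0.94 ]
rot deg [0.01 0.07 0.01] shift after rot [ 0.07 -0.03  1.41]
side scaled tip [272.45902891 453.32330598]
```

View pics/s10.png

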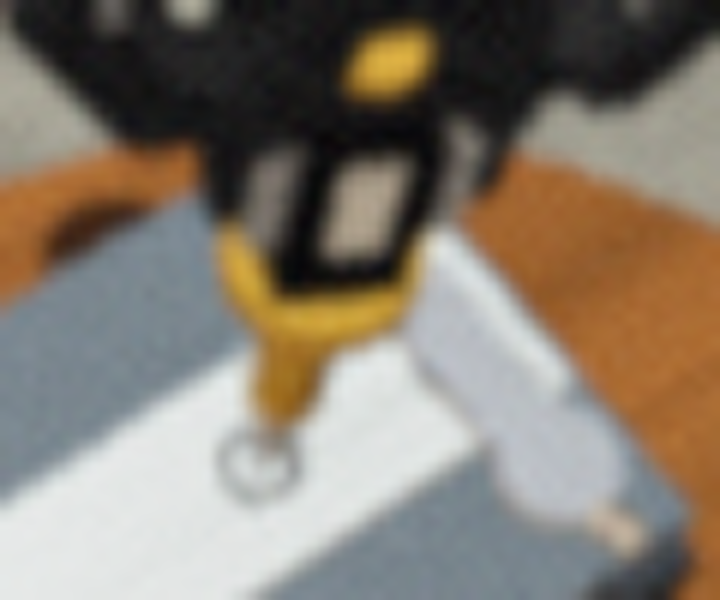

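{"op": "servo_tool", "data": {
  "deltas": [0.05, 0, 0.4, 0, 0, 0, 0, 0, 0.2, 0, 0, 0, 0, 0, 0, 0, 0, 0, 0, 0, 0, 0, 0, 0]
}}

```text
clock: 16.9
position: [0.4957, 0.0303, 0.17]
ee_rot: [-0.04, 0.953, -0.248, 0.169]
contact_force: [0.9, 0.1, -1.3]
width: 0.0236
```

```bash
python3 chk.py 11
```

```text
t 16.9 pos [0.4957 0.0303 0.17  ] F [ 0.86  0.09 -1.25] w 0.0236 q [-0.1   0.04  2.03  0.04  0.73  1.96]
shift cm [-0.02 -0.    0.8 ] z-dir [ 0.343 -0.007 -0.939]
rot deg [-0.02  0.01  0.02] shift after rot [-0.02 -0.    0.8 ]
side scaled tip [266.21918392 461.57010497]
```

View pics/s11.png

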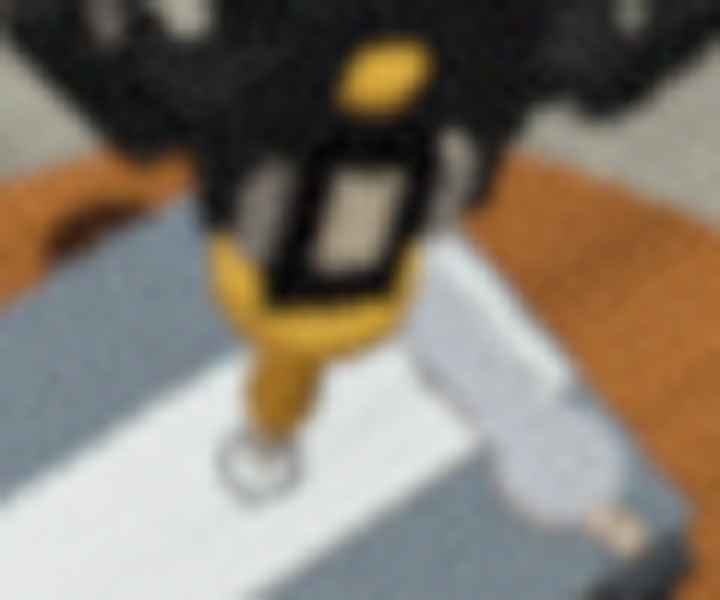

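{"op": "servo_tool", "data": {
  "deltas": [0, 0, 0.2, 0, 0, 0, 0, 0, 0.2, 0, 0, 0, 0, 0, 0, 0, 0, 0]
}}

```text
clock: 17.25
position: [0.4974, 0.0302, 0.1666]
ee_rot: [-0.04, 0.953, -0.248, 0.17]
contact_force: [-0.5, -0.5, 0.2]
width: 0.0234
```

```bash
cat > f.py <<'E'
from h import *
import sys
togo(MK+N*.0945,slopeR(-.51,.35)); 
f=[]
for i in range(int(sys.argv[1])):
    s=manip.get_state(); f.append(s['contact_force']@N); eyes.get_image('side')
print('F.n',np.round(f,2),np.mean(f))
E
python3 f.py 4
```

```text
t 17.25 pos [0.4974 0.0302 0.1666] F [-0.51 -0.53  0.16] w 0.0234 q [-0.1   0.04  2.03  0.04  0.71  1.96]
shift cm [-0.07  0.02  0.41] z-dir [ 0.344 -0.007 -0.939]
rot deg [-0.04 -0.05  0.02] shift after rot [-0.07  0.02  0.41]
F.n [ 0.32  0.1   0.08 -0.15] 0.08830007983760266
```

{"op": "servo_tool", "data": {
  "deltas": [-0.05, 0, 0.2, 0, 0, 0, 0, 0, 0.2, 0, 0, 0, 0, 0, 0, 0, 0, 0, 0, 0, 0, 0, 0, 0]
}}

```text
clock: 17.85
position: [0.4986, 0.0303, 0.163]
ee_rot: [-0.04, 0.953, -0.248, 0.17]
contact_force: [-0.2, 0.0, 1.0]
width: 0.0233
```

```bash
python3 f.py 6;python3 chk.py 12; python3 -c "
from h import *
grab('top','top12');crop('top12',230,205,310,265,'t12',10)"
```

```text
t 17.85 pos [0.4986 0.0303 0.163 ] F [-0.2   0.01  0.96] w 0.0233 q [-0.1   0.05  2.04  0.04  0.7   1.96]
shift cm [-0.05  0.02  0.04] z-dir [ 0.345 -0.008 -0.939]
rot deg [-0.05 -0.11  0.03] shift after rot [-0.05  0.02  0.04]
F.n [0.97 1.21 1.01 0.46 1.68 1.07] 1.0656648684100658
t 18.15 pos [0.4986 0.0303 0.163 ] F [-0.03 -0.43 -0.46] w 0.0235 q [-0.1   0.05  2.04  0.04  0.7   1.96]
shift cm [-0.05  0.02  0.04] z-dir [ 0.345 -0.008 -0.939]
rot deg [-0.05 -0.11  0.03] shift after rot [-0.05  0.02  0.04]
side scaled tip [259.7965835  476.69061856]
```

View pics/s12.png

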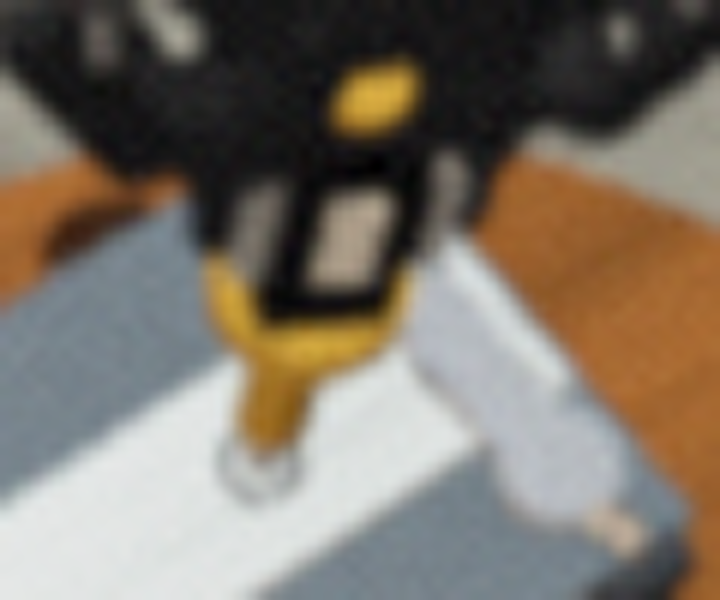

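View pics/t12.png

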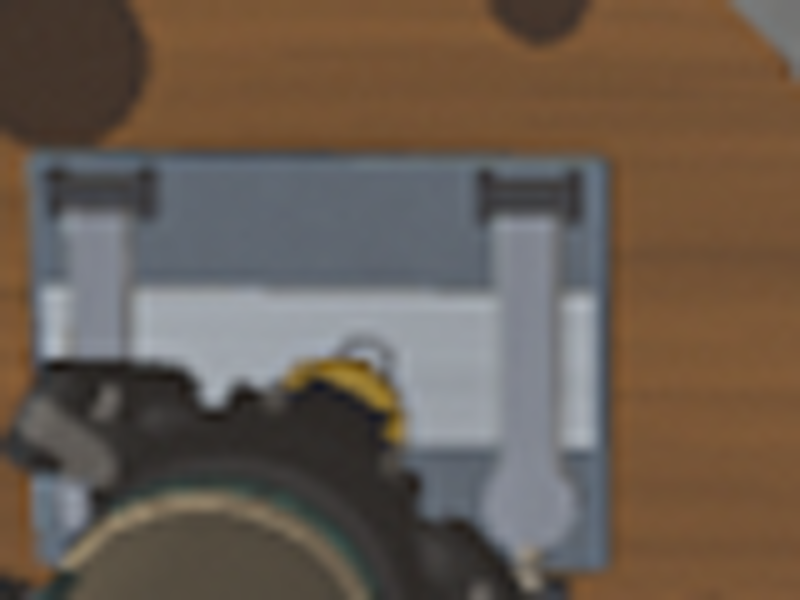

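{"op": "servo_tool", "data": {
  "deltas": [0, 0, 0.08, 0, 0, 0, 0, 0, 0, 0, 0, 0, 0, 0, 0, 0, 0, 0, 0, 0, 0, 0, 0, 0]
}}

```text
clock: 18.65
position: [0.4988, 0.0303, 0.1622]
ee_rot: [-0.04, 0.953, -0.248, 0.17]
contact_force: [-1.5, 0.2, 1.3]
width: 0.0235
```

```bash
python3 f.py 12; python3 chk.py 13; python3 -c "
from h import *
s=manip.get_state();print(s['position'],s['clock'],abs(s['qd']).max())
grab('side','full');"
```

```text
t 18.65 pos [0.4988 0.0303 0.1622] F [-1.53  0.17  1.32] w 0.0235 q [-0.1   0.05  2.04  0.04  0.7   1.96]
shift cm [-0.05  0.02 -0.04] z-dir [ 0.345 -0.008 -0.939]
rot deg [-0.05 -0.11  0.04] shift after rot [-0.05  0.02 -0.04]
F.n [1.77 1.85 0.39 1.37 1.74 1.9  1.45 1.01 2.25 0.67 0.74 1.6 ] 1.393597734008571
t 19.25 pos [0.4988 0.0303 0.1622] F [-1.92 -0.23  1.54] w 0.0236 q [-0.1   0.05  2.04  0.04  0.7   1.96]
shift cm [-0.05  0.02 -0.04] z-dir [ 0.345 -0.008 -0.939]
rot deg [-0.05 -0.11  0.03] shift after rot [-0.05  0.02 -0.04]
side scaled tip [259.26052714 478.43979604]
[0.4988315  0.03030561 0.16225368] 19.3 0.0014160265259261767
```

View pics/full.png

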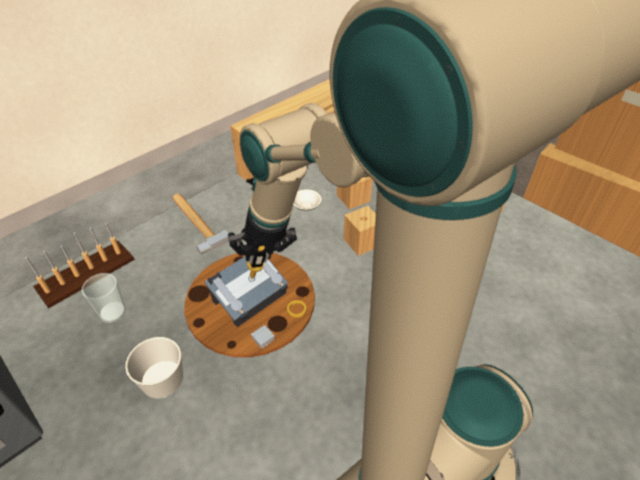

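View pics/s13.png

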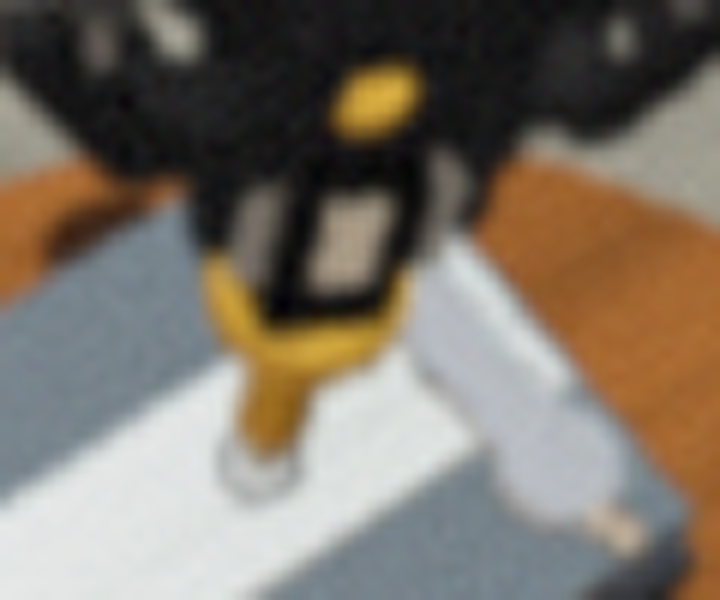

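```bash
python3 -c "
from rig import manip
print(manip.sign_off())"
```

```text
the job is handed in; nothing more can be done
None
```

I pressed both straps shut, lifted the probe out of the stand nearest the base, and handed the job in at about 19.3 s of the 61 s, with the tip held on the ring. The sign-off gave no verdict.

**Last checks**
- **Straps:** the camera images showed both lying flat over the strip, and each had been pressed against its stop. On the first try at the right strap I was off to one side and only part-closed it, so I lifted, re-aligned and pressed again.
- **Squareness:** the tool axis was within about 0.2° of square to the strip, going by the stated slope and my estimate of the fixture's heading. The jaws read about 23.5 mm on the 24 mm grip, so it is held on its flats.
- **Position:** the tip was inside the ring in the side view, with the tool about 0.5 mm from its computed target. The top view of the tip was blocked by the gripper, so that direction rests on the arm pose and the calibration.
- **Plunger:** the tool pose puts it about 6.4 mm in. The force, about 2.9 N after allowing for the probe's weight, puts it at about 5.7 mm. The readings scatter by about ±0.8 N, but both figures are well inside the 3 to 9.5 mm window.
- **Bystanders:** the tub, beaker, block, brass ring and dish looked unmoved. The arm hid the jar in the last picture, but it was upright just after the probe was lifted out and the arm did not work near it after that.

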